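# Clear the dust box and hold its grille open at the mark

### The arm

A 7-joint arm with a two-finger parallel gripper is mounted at the origin on the work surface. World frame = base frame: x ahead of the robot, y to its left, z up, the work surface at z = 0. Lengths are in m, angles in rad, forces in N, time in s.
With the tool pointing down it reaches from about 0.4 to 0.9 m from the base axis. Payload 5.6 kg.
Tool frame: the origin (TCP) lies at the very end of the fingers, on their centre line; the grasp point (between the pads) lies 19 mm behind it; z points along the fingers, y is the direction in which the jaws open and shut (so a half turn about z gives the same grasp; the last joint's range is limited). The gripper opens to 92 mm and grips with 3 to 60 N. Pads are 20 mm wide; open, the fingers measure 128 mm over their backs; the gripper's body (75 mm by 189 mm) begins 69 mm behind the grasp point.
Start: joints at [1.127, 0.468, -0.012, 1.603, 0.006, 1.071, -0.056], TCP at [0.254, -0.599, 0.192] pointing down, gripper open.
Joint ranges: [-2.53, 2.53], [-0.31, 2.02], [-1.57, 1.55], [0.28, 2.44], [-1.29, 4.43], [0.15, 1.84], [-2.92, 2.92]. Speed limits (rad/s): [2.57, 2.57, 3.14, 3.14, 3.14, 3.14, 3.14].

### API

Orientations are given as a 3x3 rotation matrix whose columns are the frame's x, y, z axes.
In Python, from bench import env gives the robot as it stands.
- The arm moves only by the shell command python3 -m handwheel 'ROWS'. ROWS is JSON, a list that holds one entry, the list of rows, each a list of 7 numbers: the shift along the tool's x, y, z normalised to -1 to 1, where 1 is 0.2 m, then the turn, a rotation vector about the tool's x, y, z normalised to -1 to 1, where 1 is 180 degrees, then the opening in per cent of the stroke, from 0 (shut) to 100 (fully open). A call has 1 to 20 rows; each row is the pose to reach, as a shift and turn from the pose measured when the call began, along the tool's axes at that moment, turning the shorter way round; what a row does not reach only later rows make up. A row lasts 1/12 s, in which the tool goes at most 41.7 mm and 7.16 degrees, less where a joint would pass 70% of its speed; a pose out of reach is approached as far as the arm can. A call with a number of a shift or a turn outside -1 to 1 is refused whole. A call with a gripper value outside its range is refused whole. The fingers move at their own pace and stop on an object; the grip force is fixed at half the most. Time passes only in rows, so rows that repeat a pose let the fingers close. It gives the time, the measured TCP pose, the force and the opening at its end, in the units of the state.
- env.get_obs(): the state, without advancing time (a new reading comes with each control period).
- env.capture(name): name is "side" or "top"; returns a dict with "frame" (480x640x3 uint8, blue, green, red), "K" (3x3 intrinsics, pixels), "eye" and "rotation" of the camera in the world. Camera axes: x right, y up, looking along -z (the intrinsics and any distortion apply to the point x, -y, -z); pixel columns grow to the right and rows downward; lengths in m; the calibration is good to about 2 mm. A picture is of the moment at which its call begins. There is no depth.
- env.close_job(): hands the job in, once; it reports no verdict.
The state is a dict: "clock": time; "qpos": joint angles; "qd": joint speeds; "tau": joint torques, N m; "eef_pos": TCP position; "orientation": TCP orientation; "wrist_force": force on the tool from outside, world axes, zero at the start; "wrist_torque": the same for the moment, N m; "width": finger opening in m.
Only numpy, scipy, OpenCV 4.12 (cv2) and the standard library are available. Lean on these libraries where they do the work, as an engineer would, in place of code of your own. Each camera call takes 0.05 s, during which the arm holds its last target. There are 200 camera calls.

### The job

I want to change the filter in the downdraft dust box. Empty the tray of bone blanks standing on the grille into the wooden box, lay the empty tray flat on the middle of the cork mat, let go of it, and then lift the hinged grille by its handle until its brass pin is level with the white line of the red marker on the quadrant. Finish while holding the grille still at that mark - it falls shut if let go - without shifting the marker, the glue bottle or the cork sanding block.

Things in the scene. Friction and masses are not known exactly. Their poses are not given: they have to be found in the camera images.
- dustbox: downdraft dust box fixed to the bench: plywood housing 260 x 260 mm, topped by the hinged aluminium grille, whose upper surface is 115 mm above the bench. Origin at the centre of its underside; x towards the hinge (away from the robot), y left, z up. Hose on the far side. The steel quadrant, an upright arc, and the marker stand outside its left side (y = 133 to 167 mm), to 265 mm above the bench
- grille_hinge (a point): middle of the grille's hinge line; the line runs along the dust box's y axis, at x = +115 mm, z = 112 mm in the dust box's frame (the middle of the grille's 6 mm thickness)
- grille (a joint): hinge angle of the grille, rad: 0 closed (level), grows as the edge nearest the robot is lifted, stops at 1.35. The grille is a perforated aluminium plate 256 mm wide, 236 mm deep, 6 mm thick, 0.7 kg; the hinge is free, so it falls shut from any angle when let go
- grille_handle (a point): middle of the grille's steel D-handle: a round bar 10 mm thick and 100 mm long, parallel to the hinge line, its axis 32 mm above the grille's top surface, 205 mm from the hinge line along the grille (near its front edge). Axes of the grille: x from the front edge to the hinge, z out of its top surface
- grille_pin (a point): tip of the brass pointer pin (6 mm thick) that sticks out of the left edge of the grille, 148 mm from the hinge line; axes as the grille's
- marker_line (a point): tip of the white line across the red marker block (18 mm wide) that is clamped on the quadrant, 148 mm from the hinge line; its x axis points along the line to the hinge. The brass pin meets it when the grille is at the marked angle. It is a mark, not a stop; the grille passes it freely
- marker (a joint): angle of the red marker about the same hinge, rad: the grille is at the mark when joint grille equals this value (0.75 to 1.1). Leave it as set
- tray: aluminium hand tray, 170 mm long (x), 90 mm wide (y), floor 3 mm, side walls 18 mm high and 3 mm thick, open at its -x end (the pouring lip, at x = -85 mm). At its +x end stands a dark wooden back block to grip: 16 mm thick along x (centre at x = +77 mm), 60 mm wide, its top 48 mm above the underside. Origin at the centre of the underside, 0.18 kg
- blank0: bone nut blank, 12 x 50 x 9 mm (x, y, z), 11 g, cream white, starts lying loose on the tray between x = -80 and +20 mm of it; begins to slide when the tray is tilted 18 to 26 degrees. Origin at the centre of its underside
- blank1: bone nut blank, 12 x 50 x 9 mm (x, y, z), 11 g, cream white, starts lying loose on the tray between x = -80 and +20 mm of it; begins to slide when the tray is tilted 18 to 26 degrees. Origin at the centre of its underside
- blank2: bone nut blank, 12 x 50 x 9 mm (x, y, z), 11 g, cream white, starts lying loose on the tray between x = -80 and +20 mm of it; begins to slide when the tray is tilted 18 to 26 degrees. Origin at the centre of its underside
- blank3: bone nut blank, 12 x 50 x 9 mm (x, y, z), 11 g, cream white, starts lying loose on the tray between x = -80 and +20 mm of it; begins to slide when the tray is tilted 18 to 26 degrees. Origin at the centre of its underside
- stockbox: open wooden box for the blanks, loose on the bench, 160 x 160 mm outside, walls 7 mm thick and 60 mm high. Origin at the centre of its underside
- mat: cork mat fixed flat on the bench, 220 x 200 mm (x, y), 4 mm thick. Origin at the centre of its underside
- glue: yellow wood-glue bottle with red cap, 170 mm tall, 60 mm across; a bystander, leave it alone. Origin at the centre of its underside
- sandblock: cork sanding block, 110 x 60 x 35 mm; a bystander, leave it alone. Origin at the centre of its underside
There are look-alikes about, which are no part of the job. Leave any turquoise look-alike of the blank3 alone.

How it is judged:
On the way, in this order (a step that is already met when the one before it is completed fails the run):
1. all four blanks lie in the wooden box (x of blank0 in the frame of stockbox between -0.075 and 0.075 m and y of blank0 in the frame of stockbox between -0.075 and 0.075 m and z of blank0 in the frame of stockbox between 0 and 0.06 m and x of blank1 in the frame of stockbox between -0.075 and 0.075 m and y of blank1 in the frame of stockbox between -0.075 and 0.075 m and z of blank1 in the frame of stockbox between 0 and 0.06 m and x of blank2 in the frame of stockbox between -0.075 and 0.075 m and y of blank2 in the frame of stockbox between -0.075 and 0.075 m and z of blank2 in the frame of stockbox between 0 and 0.06 m and x of blank3 in the frame of stockbox between -0.075 and 0.075 m and y of blank3 in the frame of stockbox between -0.075 and 0.075 m and z of blank3 in the frame of stockbox between 0 and 0.06 m), for 0.2 s.
2. the empty tray lies flat on the middle of the cork mat, let go (horizontal distance between tray and mat below 0.07 m and z of tray in the frame of mat below 0.012 m and angle between tray's own z axis and vertical below 0.1 rad and contact force between the fingers and tray below 0.1 N), for 0.2 s.
3. the grille is held with its pin at the red marker (angle between the x axis of grille_pin and the x axis of marker_line, either way round below 0.06 rad and contact force between the fingers and grille above 1 N), for 0.2 s.
At the end, for the whole second after the job is handed in: All four blanks are in the upright wooden box; the tray lies flat on the cork mat, its centre within 70 mm of the mat's, untouched by the fingers; the fingers hold the still grille (contact over 1 N) within 0.06 rad (about 9 mm at the pin, half the marker's width) of the marker's angle (all of step 1 and all of step 2 and all of step 3 and velocity of joint grille between -0.05 and 0.05 rad/s and contact force between tray and grille below 0.05 N and angle between stockbox's own z axis and vertical below 0.1 rad); the arm keeps its last pose, push and grip.
It fails at once if a bystander (glue bottle or cork sanding block) is shifted by more than 25 mm (distance of any of glue, sandblock from where it was at the start of the episode above 0.025 m).
It fails at once if the marker is shifted on the quadrant by more than 6 mm (distance of marker_line from where it was at the start of the episode above 0.006 m).
It also fails if it takes over 64 s, if anything falls off the work surface, if the arm or the gripper's body presses on something with over 40 N, if the wrist force passes 120 N, or if a joint passes its speed limit or range.

## Working session

There is one attempt and no reset: what is moved stays moved. The work goes in short steps, Python scripts to look and compute and a shell command to move; the robot and the scene stay as the last step left them, time stands still between calls to the robot, and variables do not carry over. Pictures are saved under pics/ and viewed, about 8 in all and at most 12, crops included, and the job is handed in when it is done.

```bash
mkdir -p pics; ls; python3 - <<'E'
from bench import env
import cv2,numpy as np,pickle
o=env.get_obs();print({k:np.round(v,3) for k,v in o.items()})
for n in("side","top"):
    c=env.capture(n);cv2.imwrite(f"pics/{n}0.png",c["frame"]);print(n,c["K"],c["eye"],c["rotation"],c.keys())
    pickle.dump(c,open(f"{n}0.pkl","wb"))
E
```

```text
pics
{'clock': np.float64(0.0), 'qpos': array([ 1.127,  0.468, -0.012,  1.604,  0.006,  1.071, -0.056]), 'qd': array([-0.001, -0.001,  0.001,  0.001,  0.001,  0.   ,  0.   ]), 'tau': array([ 0.0000e+00, -5.2056e+01, -1.2000e-02, -2.4375e+01, -5.7000e-02,
        1.7000e-02,  0.0000e+00]), 'eef_pos': array([ 0.253, -0.598,  0.191]), 'orientation': array([[ 0.921,  0.39 , -0.001],
       [ 0.39 , -0.921,  0.002],
       [-0.   , -0.002, -1.   ]]), 'wrist_force': array([ 0.441, -0.205,  0.185]), 'wrist_torque': array([ 0.055, -0.011,  0.025]), 'width': np.float64(0.092)}
side [[521.20055165   0.         326.65713687]
 [  0.         521.20055165 227.75852639]
 [  0.           0.           1.        ]] [0.22524758 0.58421057 0.84446023] [[-0.86732199  0.3536258  -0.35028752]
 [-0.49762339 -0.63175083  0.59435835]
 [-0.01111398  0.68981134  0.72390386]] dict_keys(['frame', 'K', 'eye', 'rotation'])
top [[588.45693777   0.         311.70004103]
 [  0.         588.45693777 246.87456991]
 [  0.           0.           1.        ]] [0.44362015 0.00771885 1.53711031] [[ 0.00178931  0.99585349 -0.09095392]
 [-0.99999677  0.00161792 -0.00195803]
 [-0.00180275  0.09095713  0.99585318]] dict_keys(['frame', 'K', 'eye', 'rotation'])
```

View pics/top0.png

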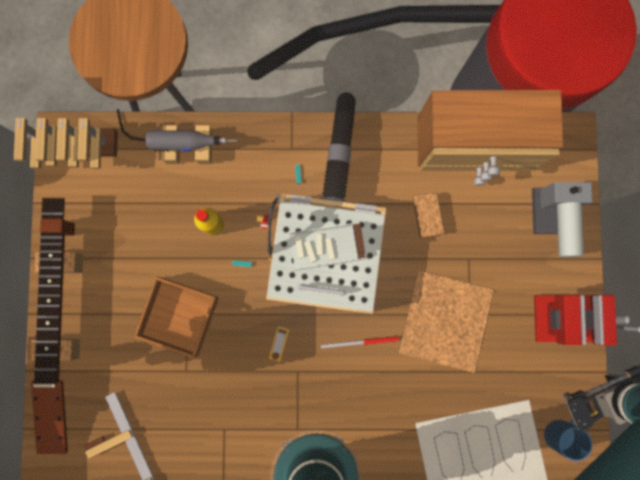

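View pics/side0.png

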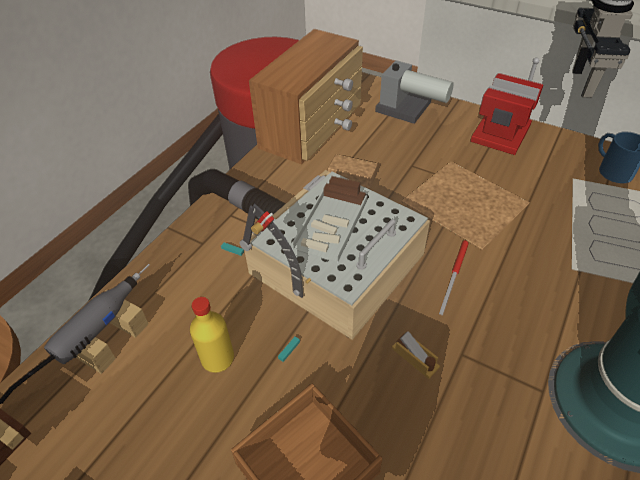

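The top view shows the dust box at about (327,253). The tray on it has its block at (360,241) and its lip at (296,252), towards the wooden box at (177,316). The mat is at (447,321), the glue at (207,221) and the sanding block at (429,215). The turquoise look-alikes at (298,173) and (242,264) lie on the bench; the four cream blanks at (300–332,245) are in the tray, so those are the ones meant. I'll confirm this in one enlarged crop.

```bash
cat > h.py <<'E'
import numpy as np,pickle,cv2
def load(n): return pickle.load(open(n+".pkl","rb"))
def ray(c,p):
    d=np.linalg.inv(c["K"])@[p[0],p[1],1]; return c["rotation"]@(d*[1,-1,-1])
def at(c,p,z):
    d=ray(c,p); e=np.array(c["eye"]); return e+d*(z-e[2])/d[2]
def proj(c,P):
    q=c["rotation"].T@(np.array(P)-c["eye"]); q=c["K"]@(q*[1,-1,-1]); return q[:2]/q[2]
def crop(c,x,y,w,h,s,f): cv2.imwrite(f,cv2.resize(c["frame"][y:y+h,x:x+w],None,fx=s,fy=s,interpolation=cv2.INTER_CUBIC))
E
python3 - <<'E'
from h import *
t=load("top0");s=load("side0")
a=cv2.resize(t["frame"][185:325,255:400],None,fx=4,fy=4,interpolation=2)
b=cv2.resize(s["frame"][160:340,235:435],None,fx=3.1111,fy=3.1111,interpolation=2)[:560]
print(a.shape,b.shape)
cv2.imwrite("pics/cropA.png",a);cv2.imwrite("pics/cropB.png",b)
E
```

```text
(560, 580, 3) (560, 622, 3)
```

View pics/cropA.png

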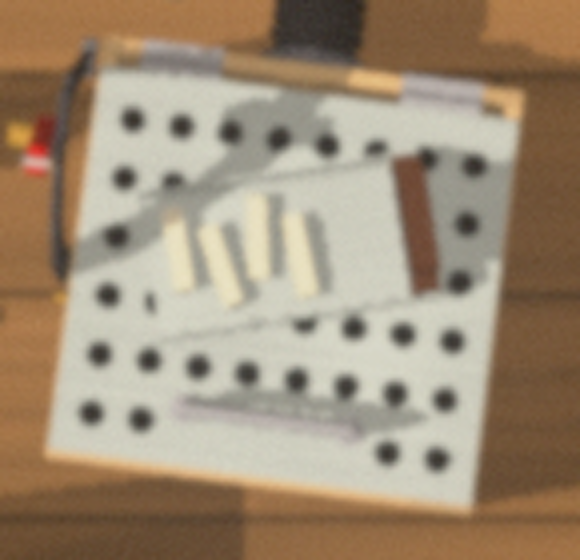

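View pics/cropB.png

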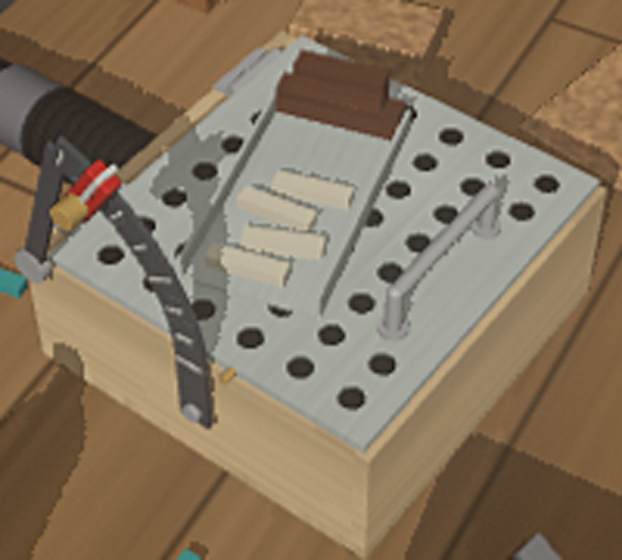

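```bash
cat >> h.py <<'E'
def A(u,v): return (u/4+255-.375,v/4+185-.375)
def B(u,v): return (u/3.1111+235-.34,v/3.1111+160-.34)
E
python3 - <<'E'
from h import *
from scipy.optimize import least_squares
t=load("top0");s=load("side0")
def pose(cs,z):
    P=np.array([at(t,p,z) for p in cs]);print(P.round(3).tolist(),"sides",np.linalg.norm(P-np.roll(P,-1,0),axis=1).round(3),"ctr",P.mean(0).round(3))
    return P
g=pose([A(48,457),A(473,510),A(520,118),A(97,65)],.115)
e=(g[2]+g[3]-g[0]-g[1]);yaw=np.arctan2(e[1],e[0]);print("box yaw",yaw)
print("tray block");b=pose([A(392,157),A(420,155),A(438,290),A(412,293)],.163)
d=(b[0]-b[3]+b[1]-b[2])[:2];print("block long dir",np.arctan2(d[1],d[0]))
print("lip",at(t,A(143,197),.133),at(t,A(158,340),.133),at(t,A(405,155),.133),at(t,A(412,300),.133))
print("stock");pose([(157,279),(217,297),(195,357),(137,335)],.06)
print("mat");pose([(426,271),(494,291),(474,372),(400,352)],.004)
print("glue cap",at(t,(203,215),.17),"sand",at(t,(429,215),.035))
print("handle",at(t,A(178,405),.147),at(t,A(362,432),.147))
print("marker at z .22",[at(t,A(37,160),z).round(3).tolist() for z in(.2,.24)],[at(s,B(98,185),z).round(3).tolist() for z in(.2,.24)])
# dust box fit from grille corners in both views + marker
gx=[(-.121,.128),(-.121,-.128),(.115,-.128),(.115,.128)]
def w(q,P):
    c,sn=np.cos(q[2]),np.sin(q[2]);return [q[0]+c*P[0]-sn*P[1],q[1]+sn*P[0]+c*P[1],P[2]]
obs=[(t,A(48,457),0),(t,A(473,510),1),(t,A(520,118),2),(t,A(97,65),3),(s,B(362,450),0),(s,B(603,185),1)]
def f(q):
    r=[proj(c,w(q,(*gx[i],.115)))-p for c,p,i in obs]
    m=(.115-.148*np.cos(q[3]),q[4],.112+.148*np.sin(q[3]))
    r+=[proj(t,w(q,m))-A(37,160),proj(s,w(q,m))-B(98,185)]
    return np.ravel(r)
r=least_squares(f,[.53,0,-.1,.9,.15]);print(r.x,r.fun.round(1))
print("handle model",[w(r.x,(.115-.205,y,.147)) for y in(.05,0,-.05)])
E
```

```text
[[0.448, 0.119, 0.115], [0.416, -0.137, 0.115], [0.654, -0.167, 0.115], [0.686, 0.091, 0.115]] sides [0.257 0.24  0.26  0.24 ] ctr [ 0.551 -0.024  0.115]
box yaw -0.12185266120368365
tray block
[[0.624, -0.086, 0.163], [0.625, -0.102, 0.163], [0.545, -0.112, 0.163], [0.543, -0.097, 0.163]] sides [0.017 0.08  0.015 0.081] ctr [ 0.584 -0.099  0.163]
block long dir 0.1332754788972398
lip [0.60312028 0.06173767 0.133     ] [0.51724538 0.05234631 0.133     ] [ 0.62877291 -0.09563619  0.133     ] [ 0.54142713 -0.09937973  0.133     ]
stock
[[0.497, 0.399, 0.06], [0.452, 0.247, 0.06], [0.304, 0.299, 0.06], [0.358, 0.445, 0.06]] sides [0.158 0.157 0.155 0.147] ctr [0.403 0.348 0.06 ]
mat
[[0.521, -0.287, 0.004], [0.469, -0.463, 0.004], [0.262, -0.406, 0.004], [0.312, -0.217, 0.004]] sides [0.183 0.215 0.196 0.22 ] ctr [ 0.391 -0.343  0.004]
glue cap [0.64313342 0.26547254 0.17      ] sand [ 0.66372325 -0.29123543  0.035     ]
handle [0.47819068 0.03993818 0.147     ] [ 0.46251224 -0.06846296  0.147     ]
marker at z .22 [[0.617, 0.12, 0.2], [0.612, 0.117, 0.24]] [[0.639, 0.088, 0.2], [0.614, 0.119, 0.24]]
[ 0.55436151 -0.02319573 -0.13183105  1.03652396  0.14772195] [-0.3 -1.5 -1.1 -0.5 -0.8  1.   1.   0.4  1.2  0.  -0.5 -0.9 -0.6 -0.6
  0.7 -0.1]
handle model [[np.float64(0.4717149320454366), np.float64(0.03820086887619286), 0.147], [np.float64(0.4651424560225853), np.float64(-0.011365274396499293), 0.147], [np.float64(0.45856997999973403), np.float64(-0.06093141766919145), 0.147]]
```

```bash
cat > go.py <<'E'
# go.py x y z  bearing_of_tool_y(deg)  tilt(deg) : row from current pose. tilt: rotation about tool x after yaw
import sys,numpy as np
from bench import env
from scipy.spatial.transform import Rotation as R
def rot(b,t): 
    b=np.radians(b);y=np.array([np.cos(b),np.sin(b),0]);z=np.array([0,0,-1.]);x=np.cross(y,z)
    return R.from_matrix(np.c_[x,y,z])*R.from_euler('x',t,degrees=True)
def row(p,b,t,o=None):
    o=o or env.get_obs();C=R.from_matrix(o["orientation"])
    return np.r_[C.inv().apply(np.array(p)-o["eef_pos"])/.2,(C.inv()*rot(b,t)).as_rotvec()/np.pi].round(3)
if __name__=="__main__":
    a=list(map(float,sys.argv[1:])); o=env.get_obs()
    print("t",o["clock"],"pos",o["eef_pos"].round(4),"zaxis",o["orientation"][:,2].round(3),"q",o["qpos"].round(2),"F",o["wrist_force"].round(1),"w",round(o["width"],4))
    for i in range(0,len(a),5): print(row(a[i:i+3],a[i+3],a[i+4],o).tolist())
E
python3 -m handwheel '[[[1,-0.65,-0.6,0,0,0.083,43],[1,-0.65,-0.6,0,0,0.083,43],[1,-0.65,-0.6,0,0,0.083,43],[1,-0.65,-0.6,0,0,0.083,43],[1,-0.65,-0.6,0,0,0.083,43],[1,-0.65,-0.6,0,0,0.083,43],[1,-0.65,-0.6,0,0,0.083,43],[1,-0.65,-0.6,0,0,0.083,43]]]'
python3 go.py .584 -.099 .3 -82 0
```

```text
clock: 0.77
eef_pos: [0.3909, -0.3967, 0.3139]
orientation: [[0.989, 0.147, 0.003], [0.147, -0.989, 0.0], [0.003, 0.0, -1.0]]
wrist_force: [-0.8, -0.4, -0.4]
width: 0.0407
t 0.7667 pos [ 0.3909 -0.3967  0.3139] zaxis [ 0.003  0.    -1.   ] q [ 0.79  0.21 -0.07  1.68  0.01  1.25 -0.7 ] F [-0.8 -0.4 -0.4] w 0.0407
[1.174, -1.33, 0.073, 0.0, -0.001, 0.003]
```

```bash
python3 -m handwheel '[[[0.7,-0.8,0,0,0,0,43],[0.7,-0.8,0,0,0,0,43],[0.7,-0.8,0,0,0,0,43],[0.7,-0.8,0,0,0,0,43],[0.7,-0.8,0,0,0,0,43],[0.7,-0.8,0,0,0,0,43]]]'
python3 go.py .584 -.099 .24 -82 0
```

```text
clock: 1.27
eef_pos: [0.5085, -0.2115, 0.3135]
orientation: [[0.988, 0.156, 0.004], [0.155, -0.988, 0.004], [0.004, -0.003, -1.0]]
wrist_force: [-0.4, 0.4, -0.1]
width: 0.0396
t 1.2667 pos [ 0.5085 -0.2115  0.3135] zaxis [ 0.004  0.004 -1.   ] q [ 0.52  0.21 -0.21  1.69  0.04  1.25 -1.12] F [-0.4  0.4 -0.1] w 0.0396
[0.459, -0.496, 0.371, -0.001, -0.001, 0.005]
```

```bash
python3 -m handwheel '[[[0.46,-0.495,0.37,0,0,0.005,43],[0.46,-0.495,0.37,0,0,0.005,43],[0.46,-0.495,0.37,0,0,0.005,43],[0.46,-0.495,0.37,0,0,0.005,43],[0.46,-0.495,0.37,0,0,0.005,43],[0.46,-0.495,0.37,0,0,0.005,43],[0.46,-0.495,0.37,0,0,0.005,43]]]'
python3 - <<'E'
from bench import env
from h import *
t=env.capture("top");s=env.capture("side")
pickle.dump(t,open("top1.pkl","wb"));pickle.dump(s,open("side1.pkl","wb"))
a=cv2.resize(s["frame"][130:310,280:480],None,fx=3.5,fy=3.5,interpolation=2)
print(env.get_obs()["eef_pos"],proj(s,env.get_obs()["eef_pos"]))
cv2.imwrite("pics/s1.png",a)
E
python3 go.py .584 -.099 .126 -82 0
```

```text
clock: 1.85
eef_pos: [0.5837, -0.1014, 0.2395]
orientation: [[0.99, 0.138, 0.002], [0.138, -0.99, 0.003], [0.003, -0.002, -1.0]]
wrist_force: [-0.8, -0.4, 1.7]
width: 0.0392
[ 0.58394471 -0.10179598  0.24057544] [346.51550198 150.60797924]
t 1.95 pos [ 0.5839 -0.1018  0.2406] zaxis [ 0.004  0.002 -1.   ] q [ 0.33  0.34 -0.27  1.69  0.1   1.12 -1.4 ] F [ 0.6 -0.8 -0.7] w 0.0393
[-0.0, -0.013, 0.573, -0.001, -0.001, -0.001]
```

View pics/s1.png

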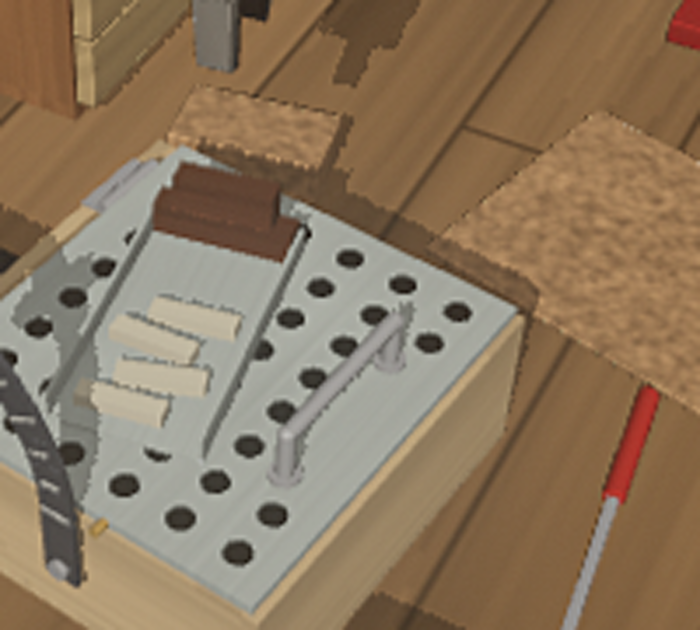

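The side crop shows four cream blanks in the tray and the block top centre at about crop (225,182), with a fingertip above it at (217,70). Next I'll check the block position, then descend.

```bash
python3 - <<'E'
from h import *
s=load("side1")
print([ (np.array(proj(s,p))-[280,130])*3.5 for p in [(.584,-.099,.163),(.588,-.069,.163),(.580,-.129,.163),(.614,-.095,.163),(.554,-.103,.163)]])
E
python3 -m handwheel '[[[0,-0.013,0.2,0,0,0,43],[0,-0.013,0.4,0,0,0,43],[0,-0.013,0.5,0,0,0,43],[0,-0.013,0.57,0,0,0,43],[0,-0.013,0.57,0,0,0,43]]]'
```

```text
[array([228.080772 , 184.8291812]), array([195.8611949 , 213.98593089]), array([259.28380546, 156.59234143]), array([178.11575455, 171.7980347 ]), array([278.84482104, 198.06871945])]
clock: 2.37
eef_pos: [0.5815, -0.1009, 0.124]
orientation: [[0.991, 0.134, -0.001], [0.134, -0.991, 0.002], [-0.001, -0.002, -1.0]]
wrist_force: [-0.2, 0.3, 0.1]
width: 0.0396
```

```bash
python3 -m handwheel '[[[0,0,0,0,0,0,0],[0,0,0,0,0,0,0],[0,0,0,0,0,0,0],[0,0,0,0,0,0,0],[0,0,0,0,0,0,0],[0,0,0,0,0,0,0],[0,0,-0.1,0,0,0,0],[0,0,-0.2,0,0,0,0],[0,0,-0.3,0,0,0,0],[0,0,-0.4,0,0,0,0],[0,0,-0.5,0,0,0,0],[0,0,-0.6,0,0,0,0],[0,0,-0.7,0,0,0,0],[0,0,-0.8,0,0,0,0],[0,0,-0.9,0,0,0,0],[0,0,-1,0,0,0,0],[0,0,-1,0,0,0,0]]]'
python3 - <<'E'
from bench import env
from h import *
s=env.capture("side");t=env.capture("top")
a=s["frame"][20:290,200:460];b=t["frame"][170:330,230:420]
a=cv2.resize(a,(480,498));b=cv2.resize(b,(320,269));o=np.zeros((498,800,3),np.uint8);o[:,:480]=a;o[:269,480:]=b
cv2.imwrite("pics/lift.png",o)
E
python3 go.py .488 .263 .33 -45 0
```

```text
clock: 3.78
eef_pos: [0.5835, -0.1011, 0.3278]
orientation: [[0.991, 0.134, 0.006], [0.134, -0.991, 0.001], [0.006, -0.001, -1.0]]
wrist_force: [1.4, 0.9, -2.6]
width: 0.0159
t 3.8833 pos [ 0.5815 -0.1011  0.3235] zaxis [-0.001  0.002 -1.   ] q [ 0.33  0.28 -0.27  1.58  0.08  1.29 -1.39] F [ 0.6  0.2 -3.3] w 0.0158
[-0.219, -1.867, -0.028, -0.001, -0.0, -0.207]
```

View pics/lift.png

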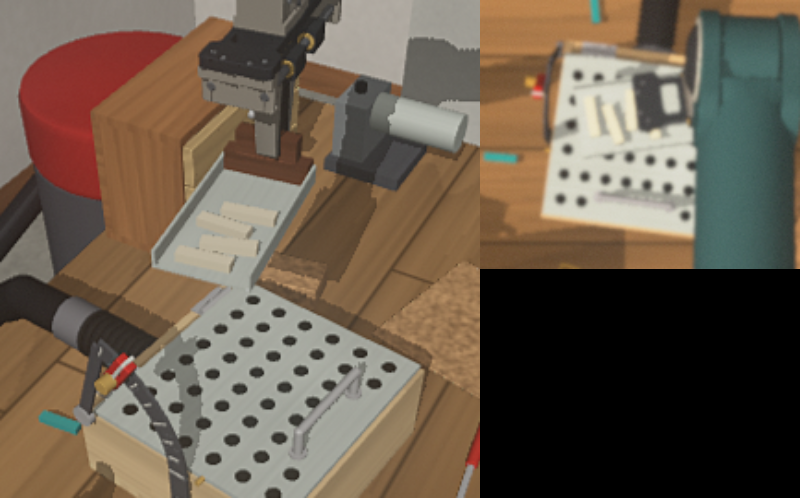

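The crop shows the tray held level, with all four cream blanks at (205–278, 215–260). I'll carry it towards the wooden box.

```bash
python3 -m handwheel '[[[0,-0.03,-0.02,0,0,-0.003,0],[-0.01,-0.08,-0.03,0,0,-0.008,0],[-0.02,-0.15,-0.04,0,0,-0.015,0],[-0.03,-0.23,-0.05,0,0,-0.023,0],[-0.04,-0.31,-0.05,0,0,-0.031,0],[-0.05,-0.39,-0.05,0,0,-0.04,0],[-0.06,-0.47,-0.05,0,0,-0.05,0],[-0.07,-0.55,-0.05,0,0,-0.06,0],[-0.08,-0.63,-0.05,0,0,-0.07,0],[-0.09,-0.71,-0.05,0,0,-0.08,0],[-0.1,-0.79,-0.05,0,0,-0.09,0],[-0.11,-0.86,-0.05,0,0,-0.098,0],[-0.11,-0.91,-0.05,0,0,-0.103,0],[-0.11,-0.94,-0.05,0,0,-0.107,0],[-0.11,-0.95,-0.05,0,0,-0.108,0],[-0.11,-0.95,-0.05,0,0,-0.108,0]]]'
python3 go.py .488 .263 .33 -45 0
```

```text
clock: 5.22
eef_pos: [0.5344, 0.0842, 0.3339]
orientation: [[0.89, 0.457, -0.001], [0.457, -0.89, 0.002], [0.0, -0.002, -1.0]]
wrist_force: [-0.3, -0.2, -3.0]
width: 0.0156
t 5.2167 pos [0.5344 0.0842 0.3339] zaxis [-0.001  0.002 -1.   ] q [ 0.15  0.2  -0.43  1.67  0.08  1.29 -1.39] F [-0.3 -0.2 -3. ] w 0.0156
[0.202, -0.901, 0.021, -0.001, -0.0, -0.099]
```

```bash
python3 go.py .497 .254 .27 -45 0; python3 -m handwheel '[[[0.01,-0.03,0.01,0,0,-0.003,0],[0.03,-0.09,0.03,0,0,-0.01,0],[0.05,-0.17,0.06,0,0,-0.02,0],[0.07,-0.25,0.1,0,0,-0.03,0],[0.1,-0.33,0.14,0,0,-0.04,0],[0.12,-0.41,0.18,0,0,-0.05,0],[0.14,-0.49,0.22,0,0,-0.06,0],[0.16,-0.57,0.25,0,0,-0.07,0],[0.18,-0.65,0.28,0,0,-0.08,0],[0.2,-0.72,0.3,0,0,-0.088,0],[0.21,-0.78,0.31,0,0,-0.094,0],[0.22,-0.82,0.32,0,0,-0.098,0],[0.22,-0.84,0.32,0,0,-0.099,0],[0.22,-0.84,0.32,0,0,-0.099,0],[0.22,-0.84,0.32,0,0,-0.099,0]]]'
python3 go.py .497 .254 .225 -45 -15 .497 .254 .225 -45 -30 .497 .254 .225 -45 -50
```

```text
t 5.2167 pos [0.5344 0.0842 0.3339] zaxis [-0.001  0.002 -1.   ] q [ 0.15  0.2  -0.43  1.67  0.08  1.29 -1.39] F [-0.3 -0.2 -3. ] w 0.0156
[0.221, -0.84, 0.321, -0.001, -0.0, -0.099]
clock: 6.47
eef_pos: [0.4972, 0.2535, 0.2705]
orientation: [[0.708, 0.706, -0.0], [0.706, -0.708, 0.002], [0.001, -0.001, -1.0]]
wrist_force: [1.0, 0.2, -2.2]
width: 0.0159
t 6.4667 pos [0.4972 0.2535 0.2705] zaxis [-0.     0.002 -1.   ] q [-0.07  0.3  -0.56  1.71  0.17  1.18 -1.46] F [ 1.   0.2 -2.2] w 0.0159
[0.001, -0.002, 0.228, -0.084, -0.0, -0.0]
[0.001, -0.002, 0.228, -0.167, -0.0, -0.0]
[0.001, -0.002, 0.228, -0.278, -0.0, -0.0]
```

```bash
python3 -m handwheel '[[[0,0,0.04,-0.02,0,0,0],[0,0,0.08,-0.04,0,0,0],[0,0,0.12,-0.055,0,0,0],[0,0,0.15,-0.07,0,0,0],[0,0,0.18,-0.08,0,0,0],[0,0,0.2,-0.09,0,0,0],[0,0,0.22,-0.1,0,0,0],[0,0,0.23,-0.107,0,0,0],[0,0,0.23,-0.114,0,0,0],[0,0,0.23,-0.121,0,0,0],[0,0,0.23,-0.128,0,0,0],[0,0,0.23,-0.135,0,0,0],[0,0,0.23,-0.142,0,0,0],[0,0,0.23,-0.149,0,0,0],[0,0,0.23,-0.156,0,0,0],[0,0,0.23,-0.163,0,0,0],[0,0,0.23,-0.17,0,0,0],[0,0,0.23,-0.177,0,0,0],[0,0,0.23,-0.184,0,0,0],[0,0,0.23,-0.19,0,0,0]]]'
python3 go.py .497 .254 .225 -45 -50
python3 - <<'E'
from bench import env
from h import *
s=env.capture("side")
cv2.imwrite("pics/pour.png",cv2.resize(s["frame"][180:480,100:500],None,fx=1.5,fy=1.5))
E
```

```text
clock: 8.13
eef_pos: [0.497, 0.2537, 0.2244]
orientation: [[0.708, 0.584, 0.398], [0.707, -0.585, -0.398], [0.001, 0.562, -0.827]]
wrist_force: [0.9, -0.0, -1.5]
width: 0.0156
t 8.1333 pos [0.497  0.2537 0.2244] zaxis [ 0.398 -0.398 -0.827] q [-0.51  0.35 -0.47  1.9   0.81  1.2  -2.16] F [ 0.9 -0.  -1.5] w 0.0156
[0.001, 0.001, -0.003, -0.088, -0.0, -0.0]
```

View pics/pour.png

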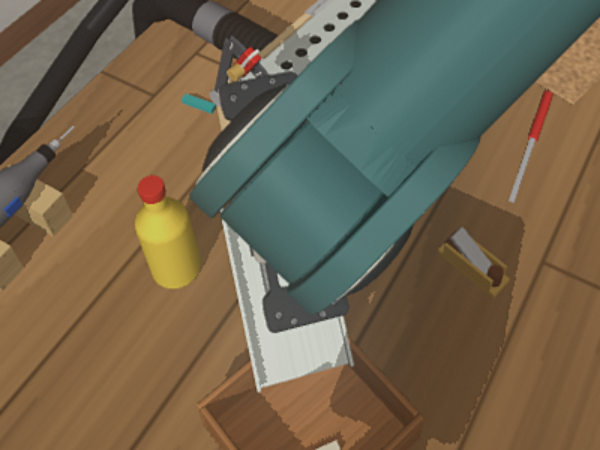

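The side crop shows the tray tilted over the box, the visible floor empty and a blank in the box at (325,445). I'll tilt further so that any blank still in the tray slides out.

```bash
python3 -m handwheel '[[[0,0,0,-0.01,0,0,0],[0,0,0,-0.02,0,0,0],[0,0,0,-0.03,0,0,0],[0,0,0,-0.04,0,0,0],[0,0,0,-0.05,0,0,0],[0,0,0,-0.06,0,0,0],[0,0,0,-0.065,0,0,0],[0,0,0,-0.065,0,0,0],[0,0,0,-0.065,0,0,0],[0,0,0,-0.065,0,0,0],[0,0,0,-0.04,0,0,0],[0,0,0,-0.01,0,0,0],[0,0,0,0.02,0,0,0],[0,0,0,0.05,0,0,0],[0,0,0,0.08,0,0,0],[0,0,0,0.11,0,0,0],[0,0,-0.1,0.14,0,0,0],[0,0,-0.2,0.17,0,0,0],[0,0,-0.3,0.19,0,0,0],[0,0,-0.4,0.19,0,0,0]]]'
python3 go.py .54 .08 .33 -82 0
```

```text
clock: 9.85
eef_pos: [0.4677, 0.2819, 0.2911]
orientation: [[0.713, 0.702, -0.0], [0.702, -0.713, -0.0], [-0.0, -0.0, -1.0]]
wrist_force: [-0.3, -0.6, -2.5]
width: 0.0159
t 9.85 pos [0.4677 0.2819 0.2911] zaxis [-0. -0. -1.] q [-0.12  0.26 -0.58  1.71  0.15  1.21 -1.53] F [-0.3 -0.6 -2.5] w 0.0159
[-0.451, 0.973, -0.195, 0.0, 0.0, 0.203]
```

Now back over the dust box, rising, and then a look into the wooden box.

```bash
python3 -m handwheel '[[[0,0.1,-0.1,0,0,0.01,0],[-0.05,0.2,-0.2,0,0,0.03,0],[-0.12,0.35,-0.25,0,0,0.06,0],[-0.2,0.5,-0.25,0,0,0.09,0],[-0.27,0.65,-0.25,0,0,0.12,0],[-0.34,0.8,-0.25,0,0,0.15,0],[-0.41,0.92,-0.25,0,0,0.18,0],[-0.45,0.97,-0.25,0,0,0.2,0],[-0.45,0.97,-0.25,0,0,0.203,0],[-0.45,0.97,-0.25,0,0,0.203,0]]]'
python3 go.py .5 -.1 .33 -82 0
python3 - <<'E'
from bench import env
from h import *
s=env.capture("side");t=env.capture("top")
pickle.dump(t,open("top2.pkl","wb"))
o=np.zeros((560,800,3),np.uint8)
b=cv2.resize(t["frame"][260:380,120:260],None,fx=3,fy=3,interpolation=2);o[:360,:420]=b
a=cv2.resize(s["frame"][380:480,220:400],None,fx=2.1,fy=2.1);o[:a.shape[0],420:420+a.shape[1]]=a
c=cv2.resize(s["frame"][60:340,200:500],(380,340));o[215:555,420:]=c
cv2.imwrite("pics/after.png",o)
E
```

```text
clock: 10.68
eef_pos: [0.5396, 0.0795, 0.3414]
orientation: [[0.99, 0.138, 0.0], [0.138, -0.99, -0.0], [0.0, 0.0, -1.0]]
wrist_force: [-0.8, 1.1, -2.6]
width: 0.016
t 10.6833 pos [0.5396 0.0795 0.3414] zaxis [ 0. -0. -1.] q [ 0.12  0.2  -0.38  1.65  0.08  1.31 -1.71] F [-0.8  1.1 -2.6] w 0.016
[-0.32, 0.862, 0.057, 0.0, -0.0, -0.0]
```

View pics/after.png

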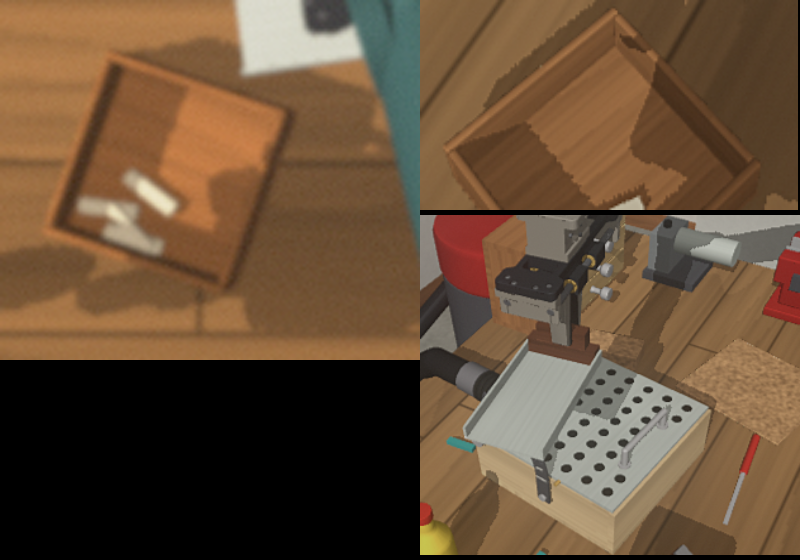

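Top crop: the box holds the blanks, seen at (152,192), (105,208), (120,222) and (133,240), inside the walls. Side crop: the tray is empty and nothing lies on the bench. Next, the mat.

```bash
python3 -m handwheel '[[[-0.05,0.1,0,0,0,0,0],[-0.1,0.25,0,0,0,0,0],[-0.16,0.4,0,0,0,0,0],[-0.22,0.56,0,0,0,0,0],[-0.28,0.72,0,0,0,0,0],[-0.34,0.87,0,0,0,0,0],[-0.36,0.96,0,0,0,0,0],[-0.37,1,0,0,0,0,0],[-0.37,1,0,0,0,0,0]]]'
python3 go.py .402 -.42 .3 -82 0
```

```text
clock: 11.53
eef_pos: [0.4945, -0.1274, 0.3414]
orientation: [[0.99, 0.142, 0.0], [0.142, -0.99, 0.0], [0.0, -0.0, -1.0]]
wrist_force: [0.0, -0.6, -2.0]
width: 0.0156
t 11.5333 pos [ 0.4945 -0.1274  0.3414] zaxis [ 0.  0. -1.] q [ 0.39  0.12 -0.23  1.73  0.03  1.29 -1.27] F [ 0.  -0.6 -2. ] w 0.0156
[-0.665, 1.383, 0.207, -0.0, -0.0, 0.001]
```

```bash
python3 -m handwheel '[[[-0.07,0.14,0,0,0,0,0],[-0.15,0.3,0,0,0,0,0],[-0.23,0.46,0,0,0,0,0],[-0.31,0.62,0,0,0,0,0],[-0.39,0.78,0,0,0,0,0],[-0.46,0.92,0.05,0,0,0,0],[-0.5,1,0.1,0,0,0,0],[-0.5,1,0.1,0,0,0,0]]]'
python3 go.py .402 -.42 .1 -82 0
python3 -m handwheel '[[[-0.1,0.25,0.1,0,0,0,0],[-0.17,0.38,0.25,0,0,0,0],[-0.17,0.38,0.4,0,0,0,0],[-0.17,0.38,0.55,0,0,0,0],[-0.17,0.38,0.7,0,0,0,0],[-0.17,0.38,0.8,0,0,0,0],[-0.17,0.38,0.9,0,0,0,0],[-0.17,0.38,1,0,0,0,0],[-0.17,0.38,1,0,0,0,0]]]'
python3 go.py .402 -.42 .014 -82 0
```

```text
clock: 12.2
eef_pos: [0.4224, -0.3412, 0.3192]
orientation: [[0.99, 0.139, -0.003], [0.139, -0.99, 0.001], [-0.003, -0.001, -1.0]]
wrist_force: [-1.8, 0.1, -2.5]
width: 0.0155
t 12.2 pos [ 0.4224 -0.3412  0.3192] zaxis [-0.003  0.001 -1.   ] q [ 0.66  0.18 -0.05  1.7   0.01  1.26 -0.82] F [-1.8  0.1 -2.5] w 0.0155
[-0.153, 0.378, 1.096, -0.0, 0.001, -0.0]
clock: 12.95
eef_pos: [0.3994, -0.4161, 0.1154]
orientation: [[0.99, 0.144, -0.007], [0.144, -0.99, 0.008], [-0.006, -0.008, -1.0]]
wrist_force: [-0.4, 1.2, -2.3]
width: 0.0157
t 12.95 pos [ 0.3994 -0.4161  0.1154] zaxis [-0.007  0.008 -1.   ] q [ 0.75  0.44 -0.    1.84  0.    0.87 -0.68] F [-0.4  1.2 -2.3] w 0.0157
[0.013, 0.025, 0.507, -0.003, 0.002, 0.002]
```

Lower slowly to the mat. I'll open only after checking contact.

```bash
python3 -m handwheel '[[[0.01,0.02,0.12,-0.003,0.002,0,0],[0.01,0.02,0.25,-0.003,0.002,0,0],[0.01,0.02,0.35,-0.003,0.002,0,0],[0.01,0.02,0.43,-0.003,0.002,0,0],[0.01,0.02,0.47,-0.003,0.002,0,0],[0.01,0.02,0.49,-0.003,0.002,0,0],[0.01,0.02,0.505,-0.003,0.002,0,0],[0.01,0.02,0.51,-0.003,0.002,0,0],[0.01,0.02,0.51,-0.003,0.002,0,0]]]'
python3 go.py .402 -.42 .013 -82 0
```

```text
clock: 13.7
eef_pos: [0.4025, -0.4191, 0.0146]
orientation: [[0.99, 0.144, 0.003], [0.144, -0.99, -0.002], [0.002, 0.002, -1.0]]
wrist_force: [0.2, -0.7, -1.5]
width: 0.0159
t 13.7 pos [ 0.4025 -0.4191  0.0146] zaxis [ 0.003 -0.002 -1.   ] q [ 0.75  0.59 -0.    1.89  0.    0.66 -0.68] F [ 0.2 -0.7 -1.5] w 0.0159
[-0.003, 0.004, 0.008, 0.001, -0.001, 0.002]
```

```bash
python3 -m handwheel '[[[0,0,0.01,0,0,0,0],[0,0,0.012,0,0,0,0],[0,0,0.012,0,0,0,43],[0,0,0.012,0,0,0,43],[0,0,0.012,0,0,0,43],[0,0,0.012,0,0,0,43],[0,0,0.012,0,0,0,43],[0,0,-0.1,0,0,0,43],[0,0,-0.25,0,0,0,43],[0,0,-0.45,0,0,0,43],[0,0,-0.65,0,0,0,43],[0,0,-0.85,0,0,0,43],[0,0,-1,0,0,0,43],[0,0,-1,0,0,0,43]]]'
python3 go.py .465 -.011 .28 -7.6 0
```

```text
clock: 14.87
eef_pos: [0.4049, -0.4217, 0.2218]
orientation: [[0.99, 0.144, 0.012], [0.144, -0.989, -0.01], [0.01, 0.012, -1.0]]
wrist_force: [1.1, -0.3, 0.1]
width: 0.0393
t 14.8667 pos [ 0.4049 -0.4217  0.2218] zaxis [ 0.012 -0.01  -1.   ] q [ 0.75  0.32  0.    1.75 -0.    1.06 -0.68] F [ 1.1 -0.3  0.1] w 0.0393
[0.596, -1.985, -0.308, 0.005, -0.0, -0.412]
```

```bash
python3 -m handwheel '[[[0.1,-0.2,-0.3,0,0,-0.04,43],[0.2,-0.4,-0.35,0,0,-0.08,43],[0.3,-0.6,-0.4,0,0,-0.12,43],[0.35,-0.8,-0.4,0,0,-0.16,43],[0.4,-0.98,-0.4,0,0,-0.2,43],[0.4,-0.98,-0.4,0,0,-0.24,43],[0.4,-0.98,-0.4,0,0,-0.28,43],[0.4,-0.98,-0.4,0,0,-0.32,43],[0.4,-0.98,-0.4,0,0,-0.36,43],[0.4,-0.98,-0.4,0,0,-0.4,43],[0.4,-0.98,-0.4,0,0,-0.412,43]]]'
python3 go.py .465 -.011 .25 -7.6 0
python3 - <<'E'
from bench import env
from h import *
s=env.capture("side");pickle.dump(s,open("side3.pkl","wb"))
t=env.capture("top")
o=np.zeros((500,800,3),np.uint8)
a=cv2.resize(s["frame"][140:340,230:550],(560,350),interpolation=2);o[:350,:560]=a
b=cv2.resize(t["frame"][260:380,390:510],(240,240));o[:240,560:]=b
cv2.imwrite("pics/mat.png",o)
E
```

```text
clock: 15.78
eef_pos: [0.4547, -0.2152, 0.2997]
orientation: [[0.126, 0.992, 0.011], [0.992, -0.126, -0.01], [-0.008, 0.012, -1.0]]
wrist_force: [-0.6, 0.3, -1.0]
width: 0.0394
t 15.7833 pos [ 0.4547 -0.2152  0.2997] zaxis [ 0.011 -0.01  -1.   ] q [ 0.62  0.13 -0.27  1.82  0.04  1.19  0.21] F [-0.6  0.3 -1. ] w 0.0394
[1.022, -0.08, 0.239, 0.004, 0.003, 0.002]
```

View pics/mat.png

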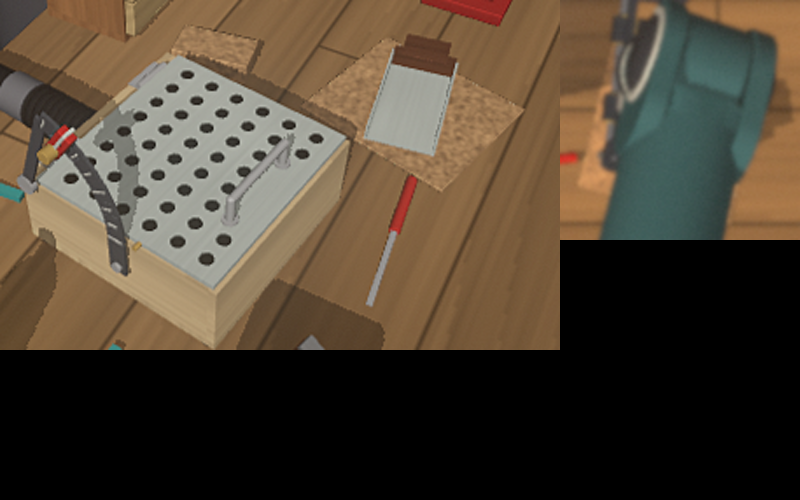

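The tray lies flat on the mat, roughly central at crop (415,100). The handle bar runs from crop (231,203) to (288,140). I'll check that against the model, then approach.

```bash
python3 - <<'E'
from h import *
s=load("side3")
f=lambda p:((np.array(proj(s,p))-[230,140])*1.75).round(0)
print([f(p) for p in [(.4717,.0382,.147),(.4651,-.0114,.147),(.4586,-.0609,.147)]])
print("tray centre obs",at(s,(411/1.75+230,108/1.75+140),.007))
E
python3 -m handwheel '[[[0.2,0,0,0,0,0,43],[0.4,-0.02,0,0,0,0,43],[0.6,-0.05,0,0,0,0,43],[0.8,-0.08,0.05,0,0,0,43],[1,-0.08,0.1,0.004,0.003,0,43],[1,-0.08,0.2,0.004,0.003,0.002,43],[1,-0.08,0.24,0.004,0.003,0.002,43],[1,-0.08,0.24,0.004,0.003,0.002,43]]]'
python3 go.py .465 -.011 .13 -7.6 0
```

```text
[array([235., 202.]), array([262., 173.]), array([288., 145.])]
tray centre obs [ 0.3921413  -0.33246701  0.007     ]
clock: 16.55
eef_pos: [0.4642, -0.016, 0.2478]
orientation: [[0.139, 0.99, -0.005], [0.99, -0.139, 0.001], [0.001, -0.005, -1.0]]
wrist_force: [-0.0, -1.3, 0.2]
width: 0.0394
t 16.55 pos [ 0.4642 -0.016   0.2478] zaxis [-0.005  0.001 -1.   ] q [ 0.38  0.13 -0.44  1.95  0.06  1.09 -0.23] F [-0.  -1.3  0.2] w 0.0394
[0.025, 0.003, 0.589, -0.001, -0.0, -0.002]
```

```bash
python3 -m handwheel '[[[0.02,0,0.15,0,0,0,43],[0.02,0,0.3,0,0,0,43],[0.02,0,0.45,0,0,0,43],[0.02,0,0.54,0,0,0,43],[0.02,0,0.58,0,0,0,43],[0.02,0,0.59,0,0,0,43],[0.02,0,0.59,0,0,0,0],[0.02,0,0.59,0,0,0,0],[0.02,0,0.59,0,0,0,0],[0.02,0,0.59,0,0,0,0],[0.02,0,0.59,0,0,0,0],[0.02,0,0.59,0,0,0,0]]]'
cat > arc.py <<'E'
# rows along the lift: grasped bar follows the circle; tool tilts back by k*angle
import sys,numpy as np
from go import *
o=env.get_obs();a0=float(sys.argv[1]);C=R.from_matrix(o["orientation"])
yaw=-.132;e=np.array([np.cos(yaw),np.sin(yaw),0]);k=.4
def bar(a): c,s=np.cos(a),np.sin(a);return e*(-.205*c+.035*s)+np.array([0,0,.205*s+.035*c])
ax=np.array([-np.sin(yaw),np.cos(yaw),0])   # +y of box: rotating by +a about it lifts the front edge
tz=o["orientation"][:,2]
for a in map(float,sys.argv[2:]):
    W=R.from_rotvec(ax*k*(a-a0)); d=.017
    p=o["eef_pos"]-tz*d+bar(a)-bar(a0)+W.apply(tz)*d
    print(a,np.r_[C.inv().apply(p-o["eef_pos"])/.2,(C.inv()*W*C).as_rotvec()/np.pi].round(3).tolist(),p.round(3))
print(o["eef_pos"],o["qpos"].round(2),o["wrist_force"].round(1),o["width"])
E
python3 arc.py 0 .05 .1 .2 .3 .4 .5 .6 .7 .8 .9 1.036
```

```text
clock: 17.55
eef_pos: [0.4645, -0.012, 0.1304]
orientation: [[0.139, 0.99, -0.004], [0.99, -0.139, 0.001], [0.0, -0.004, -1.0]]
wrist_force: [-0.6, -0.4, -0.6]
width: 0.0013
0.05 [0.0, 0.008, -0.051, 0.006, -0.0, 0.0] [ 0.466 -0.012  0.141]
0.1 [0.0, 0.019, -0.102, 0.013, -0.0, 0.0] [ 0.468 -0.012  0.151]
0.2 [0.0, 0.048, -0.201, 0.025, -0.0, 0.0] [ 0.474 -0.013  0.17 ]
0.3 [0.001, 0.086, -0.296, 0.038, -0.0, 0.0] [ 0.482 -0.014  0.19 ]
0.4 [0.001, 0.134, -0.387, 0.051, -0.0, 0.0] [ 0.491 -0.016  0.208]
0.5 [0.002, 0.191, -0.472, 0.064, -0.0, 0.0] [ 0.503 -0.017  0.225]
0.6 [0.002, 0.256, -0.552, 0.076, -0.001, 0.0] [ 0.516 -0.019  0.241]
0.7 [0.003, 0.328, -0.624, 0.089, -0.001, 0.0] [ 0.53  -0.021  0.255]
0.8 [0.003, 0.407, -0.688, 0.102, -0.001, 0.0] [ 0.546 -0.023  0.268]
0.9 [0.004, 0.492, -0.744, 0.115, -0.001, 0.0] [ 0.563 -0.025  0.279]
1.036 [0.005, 0.616, -0.806, 0.132, -0.001, 0.0] [ 0.587 -0.028  0.291]
[ 0.46454    -0.01197919  0.13040462] [ 0.33  0.28 -0.43  2.07  0.16  0.82 -0.33] [-0.6 -0.4 -0.6] 0.0012557840012379661
```

The width of 1.3 mm means the bar is not between the pads. I'll look before doing anything else.

```bash
python3 - <<'E'
from bench import env
from h import *
s=env.capture("side");t=env.capture("top")
pickle.dump(s,open("side4.pkl","wb"))
cv2.imwrite("pics/miss.png",cv2.resize(s["frame"][160:300,310:450],None,fx=4.2,fy=4.2,interpolation=2))
f=lambda p:((np.array(proj(s,p))-[310,160])*4.2).round(0)
p=env.get_obs()["eef_pos"]
print("tcp",p,f(p),"bar",f((.4717,.0382,.147)),f((.4651,-.0114,.147)),f((.4586,-.0609,.147)))
E
```

```text
tcp [ 0.46433183 -0.01193761  0.13012214] [293. 357.] bar [227. 402.] [293. 331.] [355. 264.]
```

View pics/miss.png

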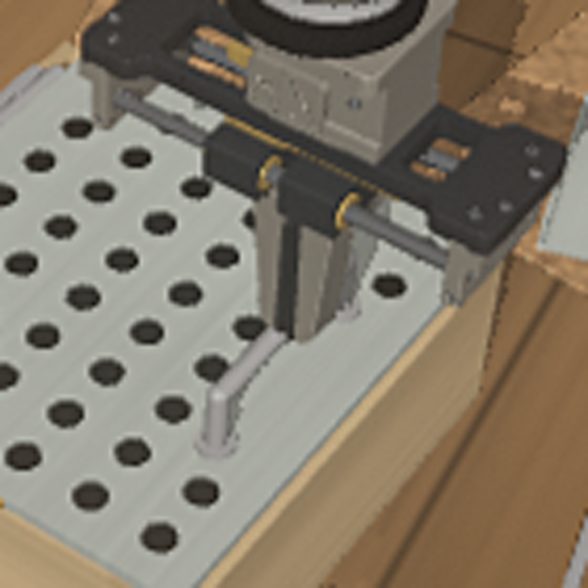

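```bash
python3 - <<'E'
from h import *
s=load("side4");r=load("side3")
f=lambda p:((np.array(proj(s,p))-[310,160])*4.2).round(0)
for z in(.13,.14,.147,.152,.165): print(z,"inner",f((.464,-.002,z)),"near",f((.446,-.0,z)),"far",f((.482,-.004,z)))
# bar line in the unobstructed picture: bright ridge, triangulated against plane z=.147
o=np.hstack([cv2.resize(c["frame"][190:280,340:420],(400,450),interpolation=cv2.INTER_NEAREST) for c in(r,s)])
cv2.imwrite("pics/z.png",o)
E
```

```text
0.13 inner [283. 372.] near [319. 391.] far [248. 354.]
0.14 inner [285. 357.] near [321. 375.] far [249. 339.]
0.147 inner [286. 346.] near [322. 365.] far [250. 328.]
0.152 inner [287. 338.] near [323. 357.] far [251. 320.]
0.165 inner [288. 318.] near [325. 336.] far [252. 299.]
```

View pics/z.png

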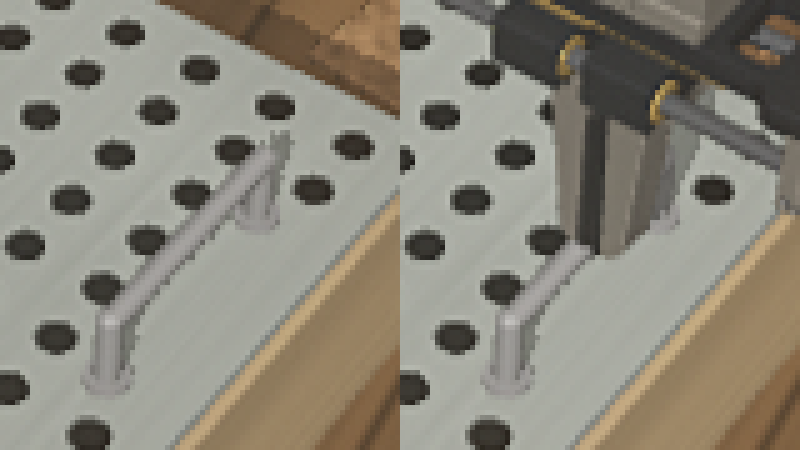

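The earlier frames agree with this one. In `s1`, `lift` and here, the visible fingertips end about 20 mm higher than the reported TCP projects, so the closed tips now sit at the bar's top (z ≈ 0.152). I'll rise, open and descend about 20 mm deeper in small steps, watching the force.

```bash
python3 -m handwheel '[[[0,0,-0.1,0,0,0,0],[0,0,-0.2,0,0,0,45],[0,0.01,-0.2,0,0,0,45],[0,0.01,-0.2,0,0,0,45],[0,0.01,-0.2,0,0,0,45],[0,0.01,-0.1,0,0,0,45],[0,0.01,-0.03,0,0,0,45],[0,0.01,0,0,0,0,45],[0,0.01,0.02,0,0,0,45],[0,0.01,0.04,0,0,0,45],[0,0.01,0.04,0,0,0,45]]]'; python3 -m handwheel '[[[0,0,0.02,0,0,0,45],[0,0,0.04,0,0,0,45],[0,0,0.04,0,0,0,45]]]'
```

```text
clock: 18.57
eef_pos: [0.4659, -0.0122, 0.1215]
orientation: [[0.139, 0.99, -0.005], [0.99, -0.139, 0.001], [0.001, -0.005, -1.0]]
wrist_force: [-0.2, 0.9, -0.7]
width: 0.0418
clock: 18.82
eef_pos: [0.4656, -0.0122, 0.113]
orientation: [[0.139, 0.99, -0.006], [0.99, -0.139, 0.001], [0.0, -0.006, -1.0]]
wrist_force: [0.3, 0.8, -0.2]
width: 0.0413
```

At z = 0.113, below the grille surface by the reading, there is no contact force. That confirms the reported TCP lies beyond the real tips.

```bash
python3 -m handwheel '[[[0,0,0.01,0,0,0,45],[0,0,0.02,0,0,0,45],[0,0,0.02,0,0,0,0],[0,0,0.02,0,0,0,0],[0,0,0.02,0,0,0,0],[0,0,0.02,0,0,0,0],[0,0,0.02,0,0,0,0],[0,0,0.02,0,0,0,0]]]'; sed -i 's/d=.017/d=.038/' arc.py; python3 arc.py 0 .05 .1 .2 .3 .4 .5 .6 .7 .8 .9 1.036
```

```text
clock: 19.48
eef_pos: [0.4705, -0.0127, 0.1102]
orientation: [[0.139, 0.99, 0.004], [0.99, -0.139, 0.001], [0.002, 0.004, -1.0]]
wrist_force: [9.8, -2.2, -5.3]
width: 0.0087
0.05 [0.0, 0.006, -0.051, 0.006, -0.0, 0.0] [ 0.472 -0.013  0.12 ]
0.1 [0.0, 0.015, -0.102, 0.013, -0.0, 0.0] [ 0.473 -0.013  0.131]
0.2 [0.001, 0.041, -0.201, 0.025, -0.0, 0.0] [ 0.478 -0.014  0.15 ]
0.3 [0.001, 0.076, -0.296, 0.038, -0.0, 0.0] [ 0.485 -0.015  0.169]
0.4 [0.002, 0.12, -0.387, 0.051, -0.0, 0.0] [ 0.494 -0.016  0.188]
0.5 [0.002, 0.173, -0.473, 0.064, -0.0, 0.0] [ 0.504 -0.017  0.205]
0.6 [0.003, 0.235, -0.553, 0.076, -0.001, 0.0] [ 0.517 -0.019  0.221]
0.7 [0.003, 0.304, -0.625, 0.089, -0.001, 0.0] [ 0.53  -0.021  0.235]
0.8 [0.004, 0.379, -0.69, 0.102, -0.001, 0.0] [ 0.545 -0.023  0.249]
0.9 [0.005, 0.461, -0.747, 0.115, -0.001, 0.0] [ 0.561 -0.025  0.26 ]
1.036 [0.006, 0.58, -0.81, 0.132, -0.001, 0.0] [ 0.585 -0.028  0.273]
[ 0.47046173 -0.01274114  0.11021829] [ 0.32  0.32 -0.42  2.08  0.18  0.77 -0.35] [ 9.8 -2.2 -5.3] 0.008674934592221233
```

```bash
python3 -m handwheel '[[[0,0.006,-0.05,0.006,0,0,0],[0,0.015,-0.1,0.013,0,0,0],[0,0.027,-0.15,0.019,0,0,0],[0,0.041,-0.2,0.025,0,0,0],[0,0.058,-0.25,0.032,0,0,0],[0,0.076,-0.296,0.038,0,0,0],[0,0.097,-0.342,0.045,0,0,0],[0.002,0.12,-0.387,0.051,0,0,0],[0.002,0.146,-0.43,0.058,0,0,0],[0.002,0.173,-0.473,0.064,0,0,0],[0.002,0.173,-0.473,0.064,0,0,0]]]'; python3 arc.py .5 .6 .7 .8 .9 .97
```

```text
clock: 20.4
eef_pos: [0.5046, -0.0172, 0.2052]
orientation: [[0.139, 0.971, -0.196], [0.99, -0.136, 0.03], [0.002, -0.198, -0.98]]
wrist_force: [-2.3, 0.5, -2.7]
width: 0.009
0.6 [0.001, 0.044, -0.09, 0.013, -0.0, 0.0] [ 0.517 -0.019  0.221]
0.7 [0.001, 0.097, -0.175, 0.025, -0.0, 0.0] [ 0.53  -0.021  0.236]
0.8 [0.002, 0.158, -0.254, 0.038, -0.0, 0.0] [ 0.545 -0.023  0.249]
0.9 [0.003, 0.226, -0.326, 0.051, -0.0, 0.0] [ 0.561 -0.025  0.26 ]
0.97 [0.003, 0.278, -0.372, 0.06, -0.0, 0.0] [ 0.573 -0.026  0.267]
[ 0.50463708 -0.01723426  0.20522291] [ 0.33  0.37 -0.42  1.76  0.11  1.23 -0.27] [-2.3  0.5 -2.7] 0.008977101902651002
```

```bash
python3 -m handwheel '[[[0,0.02,-0.046,0.006,0,0,0],[0.001,0.044,-0.09,0.013,0,0,0],[0.001,0.07,-0.133,0.019,0,0,0],[0.001,0.097,-0.175,0.025,0,0,0],[0.002,0.127,-0.216,0.032,0,0,0],[0.002,0.158,-0.254,0.038,0,0,0],[0.002,0.191,-0.29,0.045,0,0,0],[0.003,0.226,-0.326,0.051,0,0,0],[0.003,0.252,-0.35,0.056,0,0,0],[0.003,0.278,-0.372,0.06,0,0,0],[0.003,0.278,-0.372,0.06,0,0,0]]]'; python3 arc.py .97 1.0 1.036; python3 - <<'E'
from h import *
from scipy.optimize import least_squares
t=load("top0");s=load("side0")
gx=[(-.121,.128),(-.121,-.128),(.115,-.128),(.115,.128)]
def w(q,P):
    c,sn=np.cos(q[2]),np.sin(q[2]);return [q[0]+c*P[0]-sn*P[1],q[1]+sn*P[0]+c*P[1],P[2]]
def f(q,bx):
    m=(.115-.148*np.cos(q[3]),q[4],.112+.148*np.sin(q[3]))
    r=[proj(c,w(q,(*gx[i],.115)))-p for c,p,i in [(t,A(48,457),0),(t,A(473,510),1),(t,A(520,118),2),(t,A(97,65),3),(s,B(362,450),0),(s,B(603,185),1)]]
    r+=[2*(proj(t,w(q,m))-A(37,160)),2*(proj(s,w(q,m))-B(98,185))]
    return np.r_[np.ravel(r),(w(q,(-.09,0,0))[0]-bx)/.001]
for bx in(.465,.4705): print(least_squares(f,[.55,-.02,-.13,1,.148],args=(bx,)).x.round(3))
E
```

```text
clock: 21.32
eef_pos: [0.5724, -0.0262, 0.2675]
orientation: [[0.139, 0.915, -0.378], [0.99, -0.128, 0.055], [0.002, -0.382, -0.924]]
wrist_force: [-5.1, -0.9, 3.5]
width: 0.0089
1.0 [0.0, 0.019, -0.023, 0.004, -0.0, 0.0] [ 0.578 -0.027  0.27 ]
1.036 [0.0, 0.043, -0.049, 0.008, -0.0, 0.0] [ 0.584 -0.028  0.273]
[ 0.57236272 -0.02620733  0.26753792] [ 0.27  0.57 -0.39  1.37  0.11  1.62 -0.26] [-5.1 -0.9  3.5] 0.008881900259224133
[ 0.554 -0.023 -0.132  1.036  0.148]
[ 0.557 -0.023 -0.131  1.023  0.147]
```

```bash
python3 -m handwheel '[[[0,0.019,-0.023,0.004,0,0,0],[0,0.038,-0.043,0.007,0,0,0],[0,0.038,-0.043,0.007,0,0,0],[0,0.038,-0.043,0.007,0,0,0]]]'
python3 - <<'E'
from bench import env
from h import *
s=env.capture("side");t=env.capture("top")
pickle.dump(s,open("side5.pkl","wb"));pickle.dump(t,open("top5.pkl","wb"))
o=np.zeros((590,800,3),np.uint8)
o[:420,:420]=cv2.resize(s["frame"][190:260,230:300],None,fx=6,fy=6,interpolation=2)
o[:360,420:780]=cv2.resize(t["frame"][200:260,240:300],None,fx=6,fy=6,interpolation=2)
o[420:590,:240]=cv2.resize(t["frame"][265:365,125:265],(240,170))
o[420:590,240:480]=cv2.resize(s["frame"][100:440,180:560],(240,170))
cv2.imwrite("pics/mark.png",o)
# projected pin vs marker for angles
def w(q,P):
    c,sn=np.cos(q[2]),np.sin(q[2]);return [q[0]+c*P[0]-sn*P[1],q[1]+sn*P[0]+c*P[1],P[2]]
q=[.557,-.023,-.131]
for a in(.96,1.02,1.08):
  for y in(.134,.147):
    m=w(q,(.115-.148*np.cos(a),y,.112+.148*np.sin(a)));print(a,y,((proj(s,m)-[230,190])*6).round(),((proj(t,m)-[240,200])*6+[420,0]).round())
E
```

```text
clock: 21.65
eef_pos: [0.5817, -0.0274, 0.2724]
orientation: [[0.139, 0.906, -0.399], [0.99, -0.126, 0.058], [0.002, -0.403, -0.915]]
wrist_force: [-3.5, 0.6, 2.3]
width: 0.0089
0.96 0.134 [274. 173.] [593. 169.]
0.96 0.147 [243. 201.] [559. 165.]
1.02 0.134 [252. 149.] [595. 148.]
1.02 0.147 [221. 177.] [560. 143.]
1.08 0.134 [230. 126.] [597. 126.]
1.08 0.147 [198. 153.] [562. 121.]
```

View pics/mark.png

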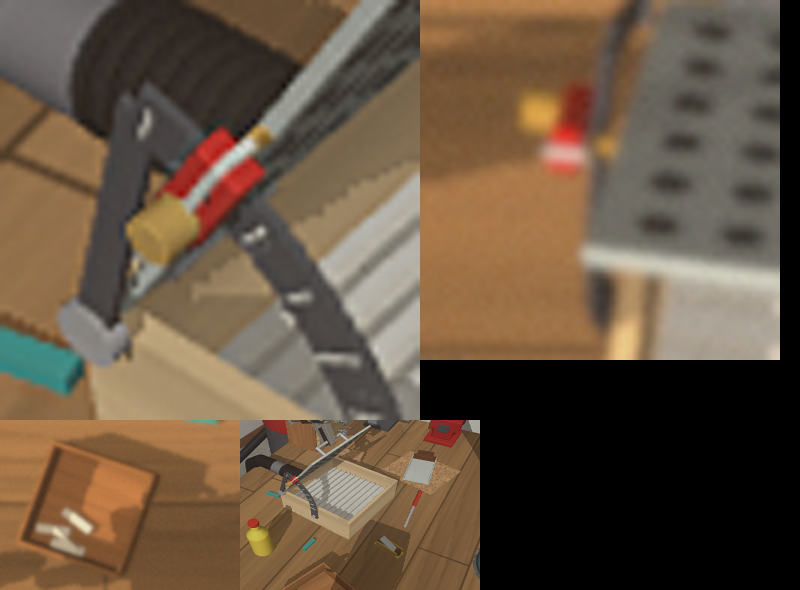

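Side crop: the pin at (260,137) is in line with the white line running from (185,210) to (258,142); my estimates are 1.027 for the pin and 1.028 for the line. The blurred top crop puts the line about 0.025 rad lower, which is still well inside 0.06. The bottom crops show the blanks in the box and the tray on the mat. I'll hold still, check and hand in.

```bash
python3 -m handwheel '[[[0,0,0,0,0,0,0],[0,0,0,0,0,0,0],[0,0,0,0,0,0,0],[0,0,0,0,0,0,0],[0,0,0,0,0,0,0],[0,0,0,0,0,0,0]]]'; python3 - <<'E'
from bench import env
import numpy as np
o=env.get_obs();print(o["clock"],o["eef_pos"].round(4),np.abs(o["qd"]).max(),o["width"],o["wrist_force"].round(1))
print(env.close_job())
E
```

```text
clock: 22.25
eef_pos: [0.5817, -0.0275, 0.2724]
orientation: [[0.139, 0.907, -0.399], [0.99, -0.126, 0.058], [0.002, -0.403, -0.915]]
wrist_force: [-2.9, 0.2, 0.6]
width: 0.009
22.25 [ 0.5817 -0.0275  0.2724] 0.0017217397565087952 0.008977112806479405 [-2.9  0.2  0.6]
the job is handed in; nothing more can be done
None
```

I emptied the tray into the wooden box, laid it flat on the mat and let go of it. I then lifted the grille by its handle to the red marker and handed the job in at 22.3 s while holding it there. The hand-in gives no verdict, so this rests on my own checks.

- **Blanks:** The tray came away empty, and the top view shows the blanks lying inside the box walls. One overlaps another, so counting four is a little uncertain. No blank was seen on the bench.
- **Tray:** It lies flat, about 11 mm from the mat's centre.
- **Grille:** I put the pin at 1.027 rad and the marker line at 1.028 rad from the side view. The blurred top view disagrees, placing the line about 0.025 rad lower. Both are within the 0.06 limit.
- **Hold:** The arm was still (joint speeds below 0.002 rad/s), with the fingers closed on the bar at 9 mm.
- **Marker, glue bottle and sanding block:** Nothing went near them by plan, and the last pictures show no shift of the marker or the glue bottle. I did not re-measure them, and the sanding block was last clearly seen before the lift.

The first grasp at the handle missed: the visible fingertips end about 20 mm short of the reported tool point. I confirmed this from the pictures and from the lack of contact force, then took the second grasp 20 mm deeper, which held.

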